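# Load, index and relock a jar mixer

## Robot

A 6-joint arm with a two-finger parallel gripper is mounted at the origin on a cart in front of the work surface, level with it; the furniture and walls round the work are solid. World frame = base frame: x ahead of the robot, y to its left, z up, the work surface at z = 0. Lengths are in mm, angles in rad, forces in N, time in s.
With the tool pointing down it reaches from about 400 to 925 mm from the base axis. Payload 12.5 kg.
Tool frame: the origin (TCP) lies midway between the tips of the shut fingers; the grasp point (between the pads) lies 19 mm behind it; z points along the fingers, y is the line along which they close (so a half turn about z gives the same grasp; the last joint's range is limited). The gripper opens to 95 mm and grips with 3 to 60 N. Pads are 20 mm wide; open, the fingers measure 119 mm over their backs; the gripper's body (75 mm by 180 mm) begins 59 mm behind the grasp point.
Start: joints at [-1.382, 0.491, 1.559, -0, 1.092, -0.106], TCP at [181.616, -598.049, 214.661] pointing down, gripper open.
Joint ranges: [-3.1, 3.1], [-0.84, 2.19], [0.05, 2.79], [-1.13, 4.28], [0.06, 2.93], [-2.69, 2.69]. Speed limits (rad/s): [2.22, 2.22, 2.79, 3.14, 3.14, 3.14].

## Interface

Orientations are given as [roll, pitch, yaw] about the fixed x, y, z axes, in that order (R = Rz(yaw) Ry(pitch) Rx(roll)).
In Python, from cell import readout, eyes, env gives the robot as it stands.
- The arm moves only by the tool move_arm, never from a script. Its argument "plan" is a list of rows, each a list of 3 entries, a list of its own where there are three numbers: the turn, a rotation vector about the tool's x, y, z in degrees, then the shift along the tool's x, y, z in m, then the gripper command: -1 is shut, 1 is fully open, values between are in proportion. In form: [[[ax, ay, az], [x, y, z], jaw], ...]. A call has 1 to 5 rows; each row is the pose to reach, as a shift and turn from the pose commanded when the call began, along the tool's axes at that moment; what a row does not reach only later rows make up. A row lasts 1/8 s, in which the tool goes at most 62.5 mm and 10.7 degrees, less where a joint would pass 70% of its speed; a pose out of reach is approached as far as the arm can. A call with a gripper value outside its range is refused whole. The fingers move at their own pace and stop on an object; the grip force is fixed at half the most. Time passes only in rows, so rows that repeat a pose let the fingers close. It gives the time, the measured TCP pose, the force, the opening and the grip force at its end, in the units of the state.
- readout.state(): the state, without advancing time (a new reading comes with each control period).
- eyes.read_camera(name): name is "side" or "top" or "wrist"; returns a dict with "img" (480x640x3 uint8, red, green, blue), "K" (3x3 intrinsics, pixels), "dist" ([k1, k2, p1, p2, k3] as OpenCV has them; the pictures are not rectified), "extrinsics" (4x4, takes a point from camera to world coordinates). Camera axes: x right, y up, looking along -z (the intrinsics and any distortion apply to the point x, -y, -z); pixel columns grow to the right and rows downward; lengths in mm; the calibration is good to about 2 mm. A picture is of the moment at which its call begins. There is no depth.
- env.job_done(): hands the job in; it is judged then, once.
Trained networks look in a picture, given as the dict that the camera call returned (one of the last four; its "shot" number tells which), for a name from the list of things; names that differ only in an ending like _2 or _b are one class to them, and where a whole thing is asked for, a point or a joint stands for the part that bears it (a point fixed in the world has none). Each returns a list of dicts, best first, with "score" (0 to 1); they miss things now and then, are a little off and sometimes report something else, mostly with a low value. They report only what shows in the picture. A call takes as long as a camera call. They do not tell look-alikes from the thing itself.
- eyes.cut_out(picture, name): "mask" (480x640 bool, what is visible of it) and "uv" ([column, row] in pixels, amid what is visible of it).
The state is a dict: "t": time; "joints": joint angles; "qvel": joint speeds; "tau": joint torques, N m; "eef_pos": TCP position; "tcp_rot": TCP orientation; "ft_force": force on the tool from outside, world axes, zero at the start; "moment": the same for the moment, N m; "opening": opening from 0.0 (shut) to 1.0 (fully open); "grip_force": force on a finger pad.
Only numpy, scipy, OpenCV 4.12 (cv2) and the standard library are available. Lean on these libraries where they do the work, as an engineer would, in place of code of your own. Each camera call takes 0.05 s, during which the arm holds its last target. There are 200 camera calls.

## Task

Load the bench mixer: stand every pumice jar on the table in a cup of its carousel, one to a cup, and press each down fully home. Then pull up the red plunger and twist it so that it stays out, swing the carousel by its black handle round to the running station (green-ringed hole under the plunger), and twist the plunger back so that it drops in and locks. Finally turn the speed dial's pointer to the green mark; leave the chisel and the tape where they lie.

Things in the scene. Friction and masses are not known exactly. Their poses are not given: they have to be found in the camera images.
- jar1: glass jar of pumice powder with a grey screw lid, closed, 60 mm in diameter, 81 mm tall, about 0.22 kg, bottom-heavy; origin at the centre of its underside, z up the jar. All jars are alike; two or three are present.
- jar2: glass jar of pumice powder with a grey screw lid, closed, 60 mm in diameter, 81 mm tall, about 0.22 kg, bottom-heavy; origin at the centre of its underside, z up the jar. All jars are alike; two or three are present.
- jar3: glass jar of pumice powder with a grey screw lid, closed, 60 mm in diameter, 81 mm tall, about 0.22 kg, bottom-heavy; origin at the centre of its underside, z up the jar. All jars are alike; two or three are present.
- cup1 (a point): a carousel cup: point where a jar's underside centre is when fully home, 3 mm over the disc; -60 deg about mixer_axis at carousel 0, 56 mm out. Four 8 mm steel fingers, 46 mm high, on a 36.5 mm circle at 45 deg etc. to its radial line leave a jar 2.5 mm play. An orange seat pad holds a jar 8 mm too high until pressed with about 10 N to its stop; it stays down by friction.
- cup2 (a point): a carousel cup: point where a jar's underside centre is when fully home, 3 mm over the disc; 60 deg about mixer_axis at carousel 0, 56 mm out. Four 8 mm steel fingers, 46 mm high, on a 36.5 mm circle at 45 deg etc. to its radial line leave a jar 2.5 mm play. An orange seat pad holds a jar 8 mm too high until pressed with about 10 N to its stop; it stays down by friction.
- cup3 (a point): a carousel cup: point where a jar's underside centre is when fully home, 3 mm over the disc; 180 deg about mixer_axis at carousel 0, 56 mm out. Four 8 mm steel fingers, 46 mm high, on a 36.5 mm circle at 45 deg etc. to its radial line leave a jar 2.5 mm play. An orange seat pad holds a jar 8 mm too high until pressed with about 10 N to its stop; it stays down by friction.
- mixer_axis (a point): centre of the carousel's top face, on its upright axis, 40 mm above the table; its x and y belong to the mixer's base (they do not turn with the carousel), z is up. The mixer is fixed: blue round base, aluminium carousel disc 242 mm across. The plunger's housing stands at -y, 108 mm from the axis.
- carousel (a joint): turn of the carousel, rad, counter-clockwise from above positive: 0 = loading station (white-ringed hole under the plunger), 0.524 = an unused plain hole, 1.047 = running station (green-ringed hole). Travel -0.09 to 1.14. With the plunger out it turns with about 2 N at the handle and stays where left; locked, it has 0.02 rad of play.
- swing_grip (a point): middle of the grip of the carousel's black upright handle: round, 22 mm in diameter, its top 17 mm above this point, standing on the carousel 98 mm from the axis, at 120 deg in the mixer_axis frame when joint carousel = 0. This point is 68 mm above the carousel's top face.
- plunger_lift (a joint): lift of the red spring plunger, m: 0 = fully in a hole, 0.007 = tip just clear of the disc, 0.009 = held out on its collar, 0.014 = stop. The spring pulls down with 4.5 to 9 N. It twists only when lifted beyond 0.009 (pull it 0.012 to 0.013). Untwisted between holes it stands on the disc unlocked; it drops in within about 0.03 rad of a hole.
- plunger_twist (a joint): twist of the plunger's T-handle, rad, counter-clockwise from above positive: 0 = cross-pin lined up with the slot of its collar, so the plunger can drop in; 1.5 = end stop; lifted and twisted beyond about 0.6 the cross-pin rests on the collar and holds the plunger out hands-free.
- plunger_grip (a point): middle of the plunger's red T-handle bar, 60 mm long along this point's y, 12 mm thick along its x, 18 mm high; it lies 150 mm above the table when the plunger is in (higher when lifted). At twist 0 its axes are those of mixer_axis (the bar lies radially).
- dial (a joint): turn of the speed dial, rad, clockwise from above positive, 0 to 4.4; its scale has 11 ticks 0.44 rad apart, and the pointer is at the green mark at 2.64. Light friction; stays where it is left.
- dial_grip (a point): on the dial's axis at gripping height (61 mm above the table, 11 mm below the top of the grip): grey bar grip 52 mm long along this point's x, 14 mm thick along its y, white pointer line at its +x end; this frame turns with the dial. The dial sits on a grey control box 86 x 86 x 34 mm fixed to the table.
- claw_chisel: stone chisel, 22 x 166 x 14 mm, a bystander; origin at the centre of its underside
- masking_tape: roll of masking tape, 108 mm across, 25 mm high, a bystander; origin at the centre of its underside
There are look-alikes about, which are no part of the job. What is shaped like the jar3 but blue or orange is not meant.

How it is judged (in metres and radians):
On the way, in this order (a step that is already met when the one before it is completed fails the run):
1. all jars stand in cups, pressed fully home, with the carousel at the loading station ((distance between jar1 and cup1 below 0.0055 m or distance between jar1 and cup2 below 0.0055 m or distance between jar1 and cup3 below 0.0055 m) and (distance between jar2 and cup1 below 0.0055 m or distance between jar2 and cup2 below 0.0055 m or distance between jar2 and cup3 below 0.0055 m) and (distance between jar3 and cup1 below 0.0055 m or distance between jar3 and cup2 below 0.0055 m or distance between jar3 and cup3 below 0.0055 m) and value of joint carousel between -0.06 and 0.06 rad), for 0.2 s.
2. the plunger is pulled out and twisted to stay out, with the carousel still at the loading station (value of joint plunger_lift above 0.0075 m and value of joint plunger_twist above 0.6 rad and value of joint carousel between -0.06 and 0.06 rad), for 0.2 s.
3. the carousel is at the running station and the plunger has dropped in there (value of joint carousel between 1.012 and 1.082 rad and value of joint plunger_lift below 0.002 m and value of joint plunger_twist below 0.3 rad), for 0.2 s.
At the end, for the whole second after the job is handed in: every jar present is in a cup within 5.5 mm of its fully-home point; the carousel is within 0.035 rad of the running station (1.047) with the plunger dropped in (lift under 2 mm, twist under 0.3 rad); the dial is within 0.12 rad of the green mark (2.64) (all of step 3 and (distance between jar1 and cup1 below 0.0055 m or distance between jar1 and cup2 below 0.0055 m or distance between jar1 and cup3 below 0.0055 m) and (distance between jar2 and cup1 below 0.0055 m or distance between jar2 and cup2 below 0.0055 m or distance between jar2 and cup3 below 0.0055 m) and (distance between jar3 and cup1 below 0.0055 m or distance between jar3 and cup2 below 0.0055 m or distance between jar3 and cup3 below 0.0055 m) and value of joint dial between 2.52 and 2.76 rad and velocity of joint carousel below 0.05 rad/s); the robot touches nothing.
It fails at once if the claw chisel is shifted by more than 4 cm (distance of claw_chisel from where it was at the start of the episode above 0.04 m).
It fails at once if the masking tape is shifted by more than 4 cm (distance of masking_tape from where it was at the start of the episode above 0.04 m).
Of jar1, jar2, jar3 only 2 to 3 are there at a start; the rules pass over those that are not, and their reading is None.
At some moment in a run one of jar1, jar2, jar3 may be knocked a few centimetres aside while the robot is not near it.
It also fails if it takes over 208 s, if anything falls off the work surface, if the arm or the gripper's body presses on something with over 40 N, if the wrist force passes 120 N, or if a joint passes its speed limit or range.

## Working session

There is one attempt and no reset: what is moved stays moved. The work goes in short steps, Python scripts to look and compute and a tool call to move; the robot and the scene stay as the last step left them, time stands still between calls to the robot, and variables do not carry over. Pictures are saved under pics/ and viewed, at most 15 in all, crops included, and the job is handed in when it is done.

Besides the shell and the picture viewer there is one more tool, called after "Call:" by a JSON object that holds its "op" and its "data". move_arm: Moves the arm, as the interface text tells. Its arguments: {"type":"object","properties":{"plan":{"type":"array","items":{"type":"array"}}},"required":["plan"]}

```bash
ls; mkdir -p pics
cat > h.py <<'E'
import numpy as np, cv2
from cell import readout, eyes, env
from scipy.spatial.transform import Rotation as R
def ray(p,uv):
    K=np.array(p["K"],float);d=np.array(p["dist"],float);E=np.array(p["extrinsics"],float)
    n=cv2.undistortPoints(np.array([[uv]],float),K,d)[0,0]
    return E[:3,3],E[:3,:3]@np.array([n[0],-n[1],-1.])
def atz(p,uv,z):
    o,v=ray(p,uv); return o+v*(z-o[2])/v[2]
def proj(p,X):
    K=np.array(p["K"],float);d=np.array(p["dist"],float);E=np.array(p["extrinsics"],float)
    c=(np.atleast_2d(X)-E[:3,3])@E[:3,:3]; c=c*[1,-1,-1]
    return cv2.projectPoints(c.reshape(-1,1,3),np.zeros(3),np.zeros(3),K,d)[0].reshape(-1,2)
def save(p,n,box=None,s=1):
    im=p["img"][:,:,::-1]
    if box: im=im[box[1]:box[3],box[0]:box[2]]
    cv2.imwrite("pics/"+n+".png",cv2.resize(im,None,fx=s,fy=s,interpolation=cv2.INTER_CUBIC))
E
python3 - <<'E'
from h import *
print(readout.state())
for c in ["top","side"]:
    p=eyes.read_camera(c); save(p,c+"0"); print(c,np.round(p["extrinsics"],3).tolist(),np.round(p["K"],1).tolist())
    for n in ["jar1","swing_grip","plunger_grip","dial_grip","carousel","claw_chisel","masking_tape"]:
        for d in eyes.cut_out(p,n)[:6]: print(n,round(d["score"],2),np.round(d["uv"]),d["mask"].sum(),np.round(atz(p,d["uv"],80 if n=="jar1" else 60)))
E
```

```text
pics
{'t': 0.0, 'joints': array([-1.38162641e+00,  4.91543491e-01,  1.55943426e+00, -1.69766477e-05,
        1.09172391e+00, -1.05589889e-01]), 'qvel': array([-0.00034409, -0.00092519,  0.00014035,  0.00166907,  0.00069881,
        0.00134076]), 'tau': array([ 2.43996241e-03, -6.12647438e+01, -2.58185077e+01,  6.92722248e-02,
        4.82869043e-02, -1.29166151e-04]), 'eef_pos': array([ 181.54653718, -597.79706788,  214.07697116]), 'tcp_rot': array([-3.14048824e+00, -1.01909388e-04,  2.94767584e-01]), 'ft_force': array([ 0.31073434,  1.25079309, -0.10405429]), 'moment': array([-0.01993048, -0.00662279,  0.0434575 ]), 'grip_force': 0.0, 'opening': 0.9971214424785322}
top [[0.002, 0.988, -0.152, 292.978], [-1.0, -0.001, -0.013, 279.032], [-0.013, 0.152, 0.988, 1260.407], [0.0, 0.0, 0.0, 1.0]] [[610.9, 0.0, 321.0], [0.0, 610.9, 253.5], [0.0, 0.0, 1.0]]
jar1 0.94 [383. 314.] 753 [357. 176.  80.]
jar1 0.79 [264. 269.] 774 [444. 406.  80.]
jar1 0.75 [319. 361.] 680 [268. 299.  80.]
jar1 0.6 [320. 300.] 749 [383. 297.  80.]
swing_grip 0.8 [372. 197.] 10444 [592. 194.  60.]
plunger_grip 0.87
[... 392 characters left out ...]
 244.9], [0.0, 0.0, 1.0]]
jar1 0.93 [342. 282.] 1160 [364. 344.  80.]
jar1 0.72 [282. 306.] 1246 [436. 457.  80.]
jar1 0.63 [394. 297.] 1334 [258. 338.  80.]
jar1 0.62 [379. 251.] 1056 [337. 221.  80.]
swing_grip 0.79 [282. 229.] 5453 [568. 223.  60.]
swing_grip 0.3 [235. 271.] 531 [583. 393.  60.]
plunger_grip 0.59 [319. 171.] 263 [610. -44.  60.]
dial_grip 0.86 [237. 273.] 545 [576. 395.  60.]
carousel 0.79 [277. 228.] 5484 [580. 224.  60.]
claw_chisel 0.51 [239. 270.] 512 [577. 387.  60.]
claw_chisel 0.5 [375. 213.] 255 [407.  67.  60.]
claw_chisel 0.16 [277. 228.] 5400 [580. 224.  60.]
masking_tape 0.68 [259. 377.] 2016 [396. 608.  60.]
masking_tape 0.49 [281. 304.] 1259 [451. 435.  60.]
```

Run:
```python
from h import *
p=eyes.read_camera("top"); save(p,"topc",(140,120,480,400),2.3)
p=eyes.read_camera("side"); save(p,"sidec",(180,130,440,325),3)
```

```text
(no output)
```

View pics/topc.png

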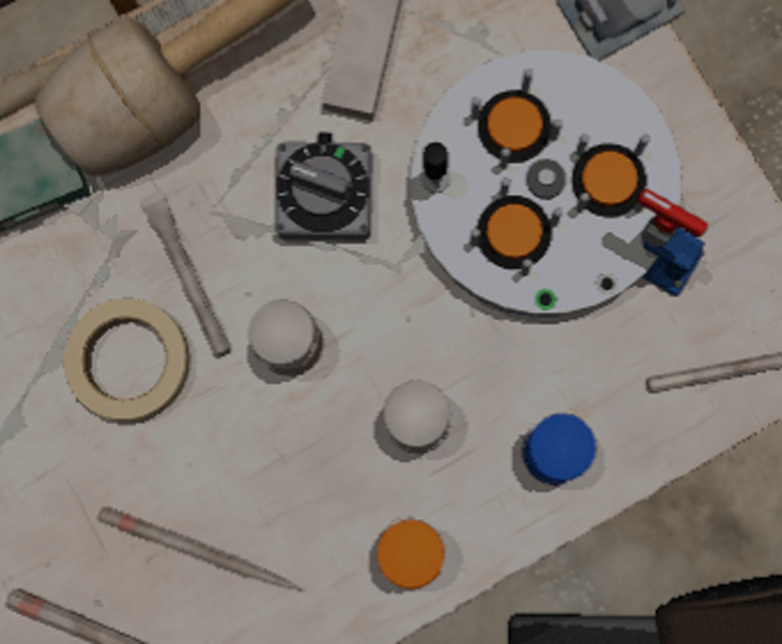

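View pics/sidec.png

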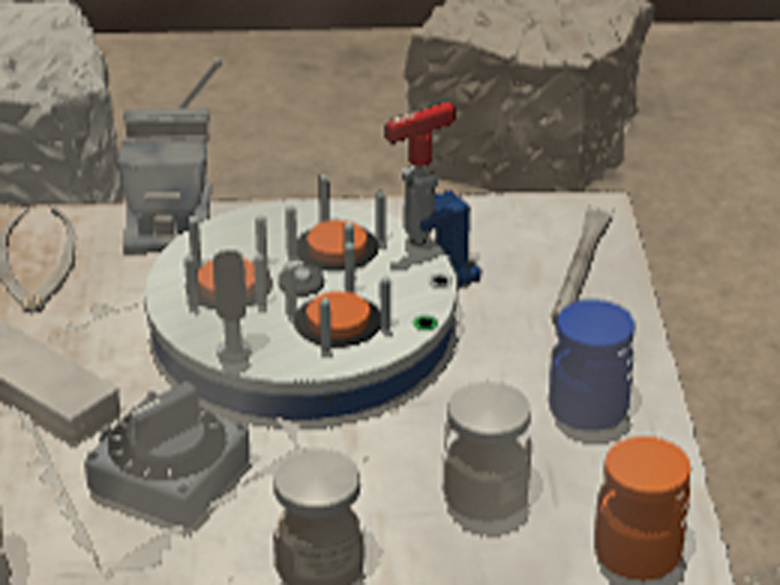

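The top view shows two grey-lidded jars: A at full-image (263,264) and B at (321,299). There are two look-alikes, blue at (383,314) and orange at (319,361), plus the orange seat pads in the cups. I choose the two grey ones. Next I'll fit the mixer pose and the jar and dial positions.

```bash
cat >> h.py <<'E'
def go(x,y,z,yaw,base=None):
    """tool-frame turn(deg about z) and shift(m) from measured pose to target (tool down)"""
    s=readout.state() if base is None else base
    r=R.from_euler("xyz",s["tcp_rot"]); d=r.inv().apply(np.array([x,y,z])-s["eef_pos"])/1000
    t=(r.inv()*R.from_euler("xyz",[np.pi,0,yaw])).as_rotvec(degrees=True)
    return "turn",np.round(t,1).tolist(),"shift",np.round(d,4).tolist()
E
python3 - <<'E'
from h import *
from scipy.optimize import least_squares
obs=[]
P={}
for c in ["top","side"]:
    p=P[c]=eyes.read_camera(c)
    hsv=cv2.cvtColor(p["img"],cv2.COLOR_RGB2HSV)
    m=((hsv[...,0]>5)&(hsv[...,0]<20)&(hsv[...,1]>180)&(hsv[...,2]>100)).astype(np.uint8)
    m=cv2.morphologyEx(m,cv2.MORPH_CLOSE,np.ones((3,3)))
    n,l,st,ce=cv2.connectedComponentsWithStats(m)
    for i in range(1,n):
        if st[i,4]>60: print(c,ce[i].round(1),st[i,4],atz(p,ce[i],51).round(1))
    hs=((hsv[...,0]<4)|(hsv[...,0]>175))&(hsv[...,1]>170)&(hsv[...,2]>90)
    n,l,st,ce=cv2.connectedComponentsWithStats(hs.astype(np.uint8))
    for i in range(1,n):
        if st[i,4]>60: print(c,"red",ce[i].round(1),st[i,4],atz(p,ce[i],150).round(1))
p=P["top"]
for uv in [(262.6,263.9),(320.9,299.1)]: print("lid",atz(p,uv,81).round(1))
p=P["side"]
for uv in [(180+318/3,130+480/3),(180+489/3,130+412/3)]: print("lid side",atz(p,uv,81).round(1))
save(P["top"],"dialc",(255,175,305,230),10)
E
```

```text
top [363.5 173.1] 412 [644.6 209.1  51. ]
top [404.9 196.7] 419 [594.9 125.8  51. ]
top [363.2 219.7] 424 [547.6 210.4  51. ]
top [318.  360.7] 653 [267.5 300.9  51. ]
top red [434.9 213.3] 122 [538.6  83.5 150. ]
side [297.  232.8] 78 [538.2 208.1  51. ]
side [402.2 285. ] 177 [265.7 266.3  51. ]
lid [453.6 408.9  81. ]
lid [385.  295.1  81. ]
lid side [450.4 415.9  81. ]
lid side [381.4 303.8  81. ]
```

View pics/dialc.png

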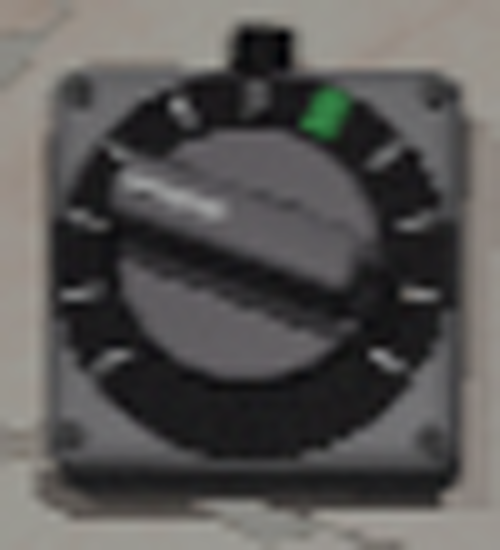

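Call:
{"op": "move_arm", "data": {"plan": [[[0,0,0],[0.056,-0.02,-0.007],1],[[0,0,0],[0.112,-0.04,-0.014],1],[[0,0,0],[0.168,-0.06,-0.022],1],[[0,0,0],[0.224,-0.08,-0.029],1],[[0,0,0],[0.28,-0.1,-0.036],1]]}}

```text
t: 1.62
eef_pos: [421.9, -419.7, 251.1]
tcp_rot: [3.141, -0.0, 0.295]
ft_force: [0.5, -0.7, 0.2]
opening: 0.998
grip_force: 0.0
```

Call:
{"op": "move_arm", "data": {"plan": [[[0,0,0],[0.037,-0.045,0],1],[[0,0,0],[0.074,-0.09,0],1],[[0,0,0],[0.11,-0.135,0],1],[[0,0,0],[0.147,-0.18,0],1],[[0,0,0],[0.184,-0.226,0],1]]}}

```text
t: 2.25
eef_pos: [531.4, -149.5, 250.8]
tcp_rot: [3.141, -0.0, 0.295]
ft_force: [1.0, -0.4, -0.2]
opening: 1.001
grip_force: 0.0
```

Call:
{"op": "move_arm", "data": {"plan": [[[0,0,0],[0.011,-0.055,0],1],[[0,0,0],[0.021,-0.11,0],1],[[0,0,0],[0.032,-0.165,0],1],[[0,0,0],[0.043,-0.22,0],1],[[0,0,0],[0.053,-0.277,0],1]]}}

```text
t: 2.88
eef_pos: [500.8, 130.9, 250.8]
tcp_rot: [3.141, -0.001, 0.295]
ft_force: [-0.1, -0.7, 0.1]
opening: 0.999
grip_force: 0.0
```

Call:
{"op": "move_arm", "data": {"plan": [[[0,0,-10],[-0.013,-0.027,0],1],[[0,0,-20],[-0.026,-0.054,0],1],[[0,0,-30],[-0.038,-0.08,0],1],[[0,0,-40],[-0.051,-0.107,0],1],[[0,0,-42.4],[-0.064,-0.134,0],1]]}}

```text
t: 3.5
eef_pos: [400.2, 239.4, 250.7]
tcp_rot: [3.141, -0.0, 1.038]
ft_force: [0.9, 0.1, -0.6]
opening: 1.001
grip_force: 0.0
```

Run:
```python
from h import *
s=readout.state(); print(s["t"],s["eef_pos"],s["tcp_rot"],s["joints"])
p=eyes.read_camera("wrist"); save(p,"w1"); print(np.round(p["extrinsics"],3).tolist())
for d in eyes.cut_out(p,"jar1"): print(round(d["score"],2),np.round(d["uv"]),d["mask"].sum(),atz(p,d["uv"],70).round(1))
print(proj(p,[[385,295,81],[453,409,81],[380,305,81]]))
```

```text
3.5 [400.2278489  239.43755843 250.71251336] [ 3.14137816e+00 -1.86727606e-04  1.03804162e+00] [ 3.97394789e-01  2.23131059e-01  1.88191792e+00 -7.01329054e-05
  1.03626577e+00  9.30185238e-01]
[[0.862, 0.487, 0.141, 440.484], [-0.507, 0.828, 0.24, 307.285], [0.001, -0.279, 0.96, 419.93], [0.0, 0.0, 0.0, 1.0]]
0.92 [175. 226.] 3939 [277.9 303.2  70. ]
0.77 [275. 172.] 3271 [389.4 297.3  70. ]
0.71 [271.  26.] 3811 [451.3 402.   70. ]
0.68 [314. 282.] 3463 [364.7 184.1  70. ]
0.47 [558. 293.] 1499 [574.2  46.1  70. ]
[[271.10776261 177.99778741]
 [266.40124729  12.98801659]
 [260.51630758 171.2332148 ]]
```

View pics/w1.png

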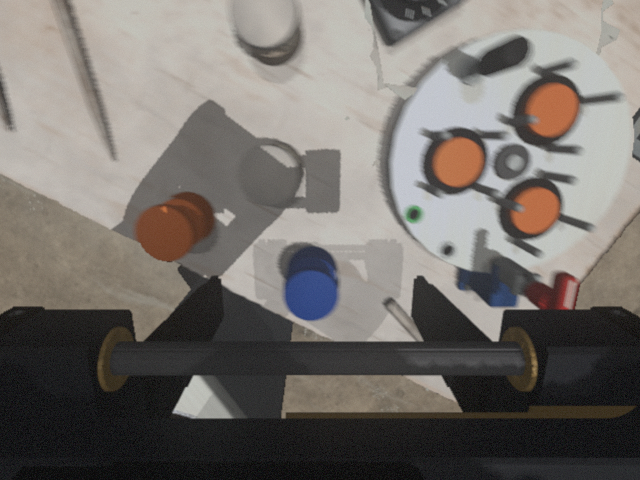

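The wrist view shows jar B at (271,172) in the gripper's shadow, A at (267,25), orange at (165,230), blue at (311,285) and the three empty orange-padded cups. I'll centre over B and measure its lid.

Call:
{"op": "move_arm", "data": {"plan": [[[0,0,0],[0.021,-0.021,0],1],[[0,0,0],[0.042,-0.042,0],1],[[0,0,0],[0.042,-0.042,0],1]]}}

```text
t: 3.98
eef_pos: [386.4, 297.1, 250.5]
tcp_rot: [3.141, -0.0, 1.036]
ft_force: [-0.9, -0.7, -0.1]
opening: 0.996
grip_force: 0.0
```

Run:
```python
from h import *
s=readout.state(); print(s["t"],s["eef_pos"],s["tcp_rot"])
p=eyes.read_camera("wrist")
im=p["img"].copy()
for d in eyes.cut_out(p,"jar1"): print(round(d["score"],2),np.round(d["uv"]),d["mask"].sum(),atz(p,d["uv"],70).round(1))
a=np.linspace(0,2*np.pi,60)
for (x,y,c) in [(385,295,(255,0,0)),(388,299,(0,255,0))]:
    q=proj(p,np.c_[x+28*np.cos(a),y+28*np.sin(a),0*a+81]).astype(np.int32); cv2.polylines(im,[q.reshape(-1,1,2)],True,c,1)
    q=proj(p,np.c_[x+30*np.cos(a),y+30*np.sin(a),0*a]).astype(np.int32); cv2.polylines(im,[q.reshape(-1,1,2)],True,c,1)
u=proj(p,[[386,297,81]])[0].astype(int); print(u)
x0=max(0,min(440,u[0]-100)); y0=max(0,min(330,u[1]-75)); p["img"]=im
save(p,"w2",(x0,y0,x0+200,y0+150),4); print(x0,y0)
```

```text
3.975 [386.36077818 297.13414576 250.50900751] [ 3.14142486e+00 -7.10150271e-05  1.03602113e+00]
0.81 [317. 218.] 3152 [386.6 297.5  70. ]
0.66 [222. 262.] 3099 [282.2 306.3  70. ]
0.63 [348. 314.] 2914 [362.8 192.6  70. ]
[316 221]
216 146
```

View pics/w2.png

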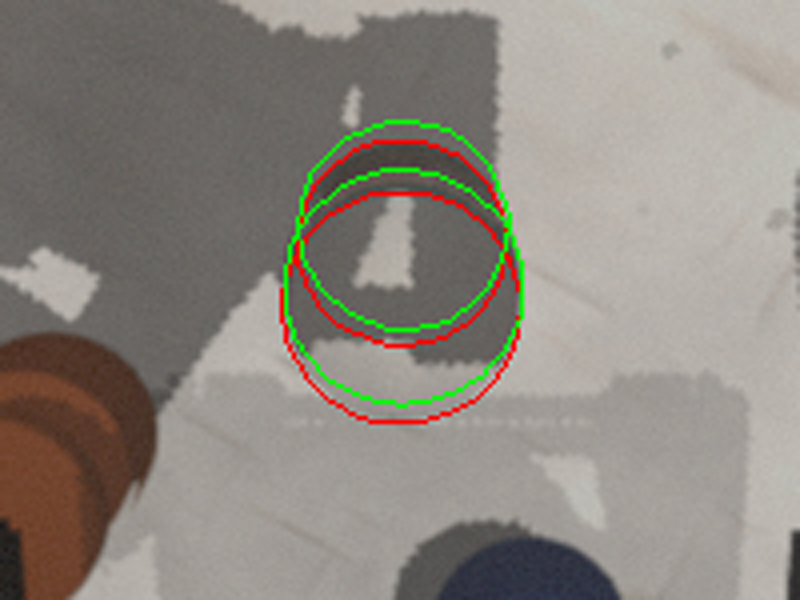

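The jar is at about (316,219) in the full image, but shadow blurs its outline. I'll fit a silhouette to the network masks.

```bash
cat >> h.py <<'E'
from scipy.optimize import minimize
A_=np.linspace(0,2*np.pi,48,endpoint=False)
def fitjar(p,mask,x0,z0=0):
    def cost(v):
        X=np.vstack([np.c_[v[0]+r*np.cos(A_),v[1]+r*np.sin(A_),0*A_+z0+z] for r,z in [(30,3),(30,55),(29,70),(29,81)]])
        S=8; h=cv2.convexHull((proj(p,X)*S).astype(np.float32)).astype(np.int32)
        m=np.zeros(mask.shape,np.uint8); cv2.fillPoly(m,[h],255,cv2.LINE_AA,3)
        m=m/255.; return 1-np.minimum(m,mask).sum()/np.maximum(m,mask).sum()
    r=minimize(cost,x0,method="Nelder-Mead",options=dict(initial_simplex=np.array([x0,[x0[0]+8,x0[1]],[x0[0],x0[1]+8]]),xatol=.1))
    return r.x.round(1),round(1-r.fun,3)
E
python3 - <<'E'
from h import *
for c in ["wrist","top","side"]:
    p=eyes.read_camera(c)
    for d in eyes.cut_out(p,"jar1"):
        g=atz(p,d["uv"],65)[:2]
        if min(np.hypot(*(g-[386,297])),np.hypot(*(g-[452,410])))<45: print(c,d["score"],fitjar(p,d["mask"],g))
E
```

```text
wrist 0.92 (array([453.9, 410. ]), np.float64(0.912))
wrist 0.88 (array([386.9, 297.2]), np.float64(0.91))
top 0.53 (array([461.8, 421.7]), np.float64(0.148))
side 0.86 (array([385.4, 296.1]), np.float64(0.879))
side 0.63 (array([454.1, 412.7]), np.float64(0.829))
```

Call:
{"op": "move_arm", "data": {"plan": [[[0,0,0],[0,0,0.05],1],[[0,0,0],[0,0,0.1],1],[[0,0,0],[0,0,0.15],1],[[0,0,0],[0,0,0.19],1],[[0,0,0],[0,0,0.201],1]]}}

```text
t: 5.0
eef_pos: [385.7, 295.7, 47.9]
tcp_rot: [-3.14, 0.003, 1.034]
ft_force: [-0.3, 0.3, 0.3]
opening: 0.999
grip_force: 0.0
```

Call:
{"op": "move_arm", "data": {"plan": [[[0,0,0],[0,0,0],-1],[[0,0,0],[0,0,0],-1],[[0,0,0],[0,0,0],-1],[[0,0,0],[0,0,0],-1],[[0,0,0],[0,0,0],-1]]}}

```text
t: 5.62
eef_pos: [386.4, 296.4, 50.2]
tcp_rot: [3.141, -0.001, 1.035]
ft_force: [-1.9, -0.3, 7.2]
opening: 0.604
grip_force: 30.0
```

Call:
{"op": "move_arm", "data": {"plan": [[[0,0,0],[0,0,-0.02],-1],[[0,0,0],[0,0,-0.06],-1],[[0,0,0],[0,0,-0.1],-1],[[0,0,0],[0,0,-0.14],-1],[[0,0,0],[0,0,-0.17],-1]]}}

```text
t: 6.25
eef_pos: [386.2, 296.3, 221.2]
tcp_rot: [3.141, -0.001, 1.035]
ft_force: [0.1, 0.4, -2.6]
opening: 0.607
grip_force: 30.0
```

Run:
```python
from h import *
s=readout.state(); print(s["t"],s["eef_pos"],s["tcp_rot"],s["opening"],s["ft_force"])
print(go(547.6,210.4,220,np.radians(59.3)))
for c in ["wrist","side"]:
    p=eyes.read_camera(c); save(p,"h_"+c)
    for d in eyes.cut_out(p,"jar1"):
        z=s["eef_pos"][2]-49
        g=atz(p,d["uv"],z+50)[:2]
        if np.hypot(*(g-s["eef_pos"][:2]))<50: print(c,d["score"],fitjar(p,d["mask"],g,z))
```

```text
6.25 [386.18463176 296.29125111 221.24378246] [ 3.14101002e+00 -7.98560786e-04  1.03488646e+00] 0.6067364314232923 [ 0.06707636  0.4475286  -2.56625321]
('turn', [0.0, -0.0, -0.0], 'shift', [0.0086, 0.1826, 0.0014])
wrist 0.56 (array([388.2, 298.4]), np.float64(0.689))
side 0.69 (array([388.5, 298.6]), np.float64(0.675))
```

```bash
cat >> h.py <<'E'
def pads(p,z=51):
    hsv=cv2.cvtColor(p["img"],cv2.COLOR_RGB2HSV)
    m=((hsv[...,0]>3)&(hsv[...,0]<20)&(hsv[...,1]>140)&(hsv[...,2]>70)).astype(np.uint8)
    n,l,st,ce=cv2.connectedComponentsWithStats(m)
    for i in range(1,n):
        if st[i,4]>60:
            cs,_=cv2.findContours((l==i).astype(np.uint8),0,2); e=cv2.fitEllipse(cv2.convexHull(cs[0]))
            print(ce[i].round(1),st[i,4],atz(p,ce[i],z).round(1),"ell",np.round(e[0],1),atz(p,e[0],z).round(1))
E
python3 - <<'E'
from h import *
for c in ["wrist","top"]:
    p=eyes.read_camera(c); print(c); pads(p)
E
```

```text
wrist
[615.2 156.1] 2054 [645.6 211.6  51. ] ell [613.9 157.1] [644.3 211.3  51. ]
[512.8 210.8] 1882 [547.9 211.8  51. ] ell [512.7 210.4] [547.9 212.2  51. ]
[209.  278.4] 3589 [266.1 300.6  51. ] ell [211.  275.9] [269.3 301.8  51. ]
[593.1 259.5] 1590 [596.4 127.5  51. ] ell [591.5 259.5] [595.  128.2  51. ]
top
[363.5 173.1] 441 [644.6 209.1  51. ] ell [363.5 173. ] [644.6 209.1  51. ]
[404.7 196.7] 445 [594.8 126.1  51. ] ell [404.8 196.7] [595. 126.  51.]
[363.3 219.8] 449 [547.4 210.3  51. ] ell [363.2 219.7] [547.5 210.4  51. ]
```

View pics/h_wrist.png

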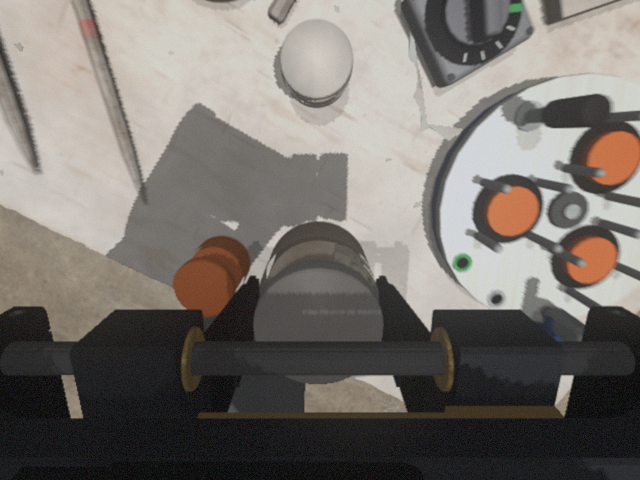

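Call:
{"op": "move_arm", "data": {"plan": [[[0,0,0],[0.002,0.045,0],-1],[[0,0,0],[0.004,0.09,0],-1],[[0,0,0],[0.007,0.14,0],-1],[[0,0,0],[0.009,0.182,0],-1],[[0,0,0],[0.009,0.182,0],-1]]}}

```text
t: 7.18
eef_pos: [548.9, 209.5, 217.3]
tcp_rot: [-3.14, 0.002, 1.032]
ft_force: [-0.6, 0.7, -2.9]
opening: 0.608
grip_force: 30.0
```

Call:
{"op": "move_arm", "data": {"plan": [[[0,0,0],[0,0,0.03],-1],[[0,0,0],[0,0,0.06],-1],[[0,0,0],[0,0,0.075],-1],[[0,0,0],[0,0,0.075],-1]]}}

```text
t: 7.68
eef_pos: [546.6, 211.3, 143.5]
tcp_rot: [-3.14, 0.002, 1.035]
ft_force: [-0.3, -0.4, -1.7]
opening: 0.61
grip_force: 30.0
```

Run:
```python
from h import *
s=readout.state(); print(s["eef_pos"],s["ft_force"],go(547.7,211.1,146,np.radians(59.3)))
for c in ["wrist","side"]:
    p=eyes.read_camera(c); print(c); pads(p)
    if c=="side": save(p,"cup3s",(220,150,380,270),5)
```

```text
[546.63608858 211.26557454 143.49519724] [-0.31823736 -0.4297789  -1.68501768] ('turn', [-0.1, 0.1, 0.0], 'shift', [0.0004, 0.001, -0.0025])
wrist
[438.1 176.3] 3504 [645.4 210.9  51. ] ell [438.1 176.3] [645.4 210.9  51. ]
[319.6 218.8] 302 [558.4 226.9  51. ] ell [318.1 236.1] [550.8 216.3  51. ]
[428.8 296.4] 1880 [599.7 131.2  51. ] ell [429.2 299.9] [598.7 128.4  51. ]
[  7.7 301.3] 178 [316.7 293.8  51. ] ell [  0.7 300.8] [312.3 296.9  51. ]
side
[295.7 234.6] 157 [537.6 215.4  51. ] ell [292.7 234.6] [543.5 218.5  51. ]
[394.6 299.1] 1157 [264.4 312.8  51. ] ell [394.  298.9] [265.6 312.7  51. ]
```

View pics/cup3s.png

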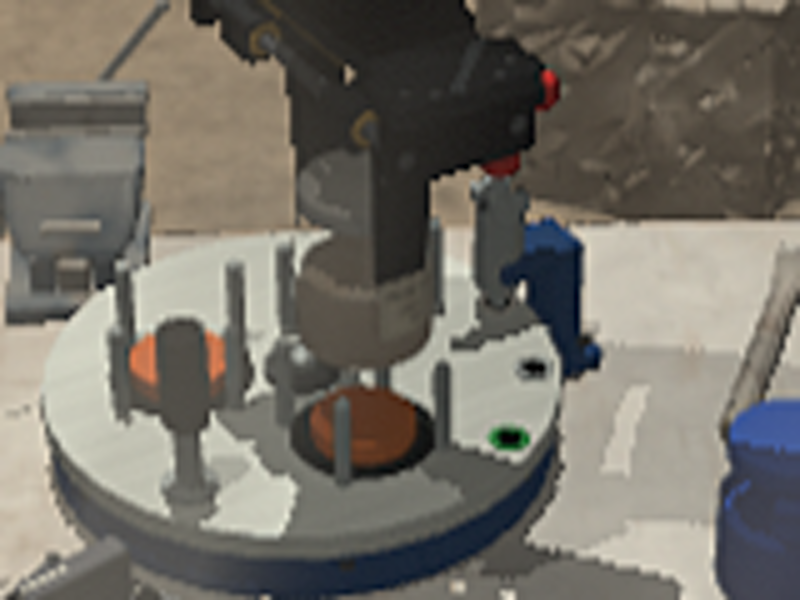

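The jar hangs just above cup3's fingers (crop (365,300)) with the pad at (365,425), and it looks aligned. I'll lower it gently.

Call:
{"op": "move_arm", "data": {"plan": [[[0,0,0],[0,0.001,0.01],-1],[[0,0,0],[0,0.001,0.02],-1],[[0,0,0],[0,0.001,0.03],-1],[[0,0,0],[0,0.001,0.036],-1],[[0,0,0],[0,0.001,0.036],-1]]}}

```text
t: 8.4
eef_pos: [548.0, 210.5, 108.0]
tcp_rot: [-3.141, 0.001, 1.035]
ft_force: [0.3, 0.0, -2.0]
opening: 0.604
grip_force: 30.0
```

Call:
{"op": "move_arm", "data": {"plan": [[[0,0,0],[0,0,0.004],-1],[[0,0,0],[0,0,0.007],-1],[[0,0,0],[0,0,0.009],-1],[[0,0,0],[0,0,0.011],-1],[[0,0,0],[0,0,0.012],-1]]}}

```text
t: 9.02
eef_pos: [548.3, 210.6, 97.3]
tcp_rot: [3.141, -0.0, 1.035]
ft_force: [-3.3, -1.2, 6.6]
opening: 0.605
grip_force: 30.0
```

Call:
{"op": "move_arm", "data": {"plan": [[[0,0,0],[0,0,0.001],-1],[[0,0,0],[0,0,0.002],-1],[[0,0,0],[0,0,0.003],-1],[[0,0,0],[0,0,0.003],-1]]}}

```text
t: 9.52
eef_pos: [548.3, 210.6, 94.2]
tcp_rot: [3.141, -0.0, 1.035]
ft_force: [-3.1, -0.7, 5.2]
opening: 0.61
grip_force: 30.0
```

Call:
{"op": "move_arm", "data": {"plan": [[[0,0,0],[0,0,0.001],-1],[[0,0,0],[0,0,0.002],-1],[[0,0,0],[0,0,0.003],-1],[[0,0,0],[0,0,0.003],-1]]}}

```text
t: 10.02
eef_pos: [548.5, 210.9, 93.0]
tcp_rot: [3.14, -0.002, 1.035]
ft_force: [-7.2, -1.1, 21.6]
opening: 0.605
grip_force: 30.1
```

Call:
{"op": "move_arm", "data": {"plan": [[[0,0,0],[0,0,-0.001],1],[[0,0,0],[0,0,-0.001],1],[[0,0,0],[0,0,-0.001],1],[[0,0,0],[0,0,-0.001],1],[[0,0,0],[0,0,-0.001],1]]}}

```text
t: 10.65
eef_pos: [548.2, 210.6, 91.4]
tcp_rot: [-3.142, 0.0, 1.035]
ft_force: [0.3, 0.9, -0.2]
opening: 0.988
grip_force: 0.0
```

Call:
{"op": "move_arm", "data": {"plan": [[[0,0,0],[0,0,-0.03],1],[[0,0,0],[0,0,-0.08],1],[[0,0,0],[0,0,-0.13],1],[[0,0,0],[0,0,-0.15],1],[[0,0,0],[0,0,-0.15],1]]}}

```text
t: 11.28
eef_pos: [548.6, 210.7, 242.8]
tcp_rot: [3.14, -0.002, 1.035]
ft_force: [-0.1, 0.1, -0.3]
opening: 0.995
grip_force: 0.0
```

Call:
{"op": "move_arm", "data": {"plan": [[[0,0,7],[0.03,-0.045,0],1],[[0,0,15],[0.06,-0.09,0],1],[[0,0,23],[0.09,-0.135,0],1],[[0,0,30],[0.123,-0.182,0],1],[[0,0,30],[0.123,-0.182,0],1]]}}

```text
t: 11.9
eef_pos: [452.3, 411.9, 239.6]
tcp_rot: [3.142, 0.003, 0.514]
ft_force: [-0.3, 0.1, -0.3]
opening: 1.005
grip_force: 0.0
```

Run:
```python
from h import *
s=readout.state(); print(s["eef_pos"],s["tcp_rot"],s["ft_force"])
c3=np.array([547.7,211.1])
for c in ["wrist","side","top"]:
    p=eyes.read_camera(c)
    for d in eyes.cut_out(p,"jar1"):
        g=atz(p,d["uv"],60)[:2]; g2=atz(p,d["uv"],105)[:2]
        if np.hypot(*(g-[454,410]))<60: print(c,"A",d["score"],fitjar(p,d["mask"],g))
        elif np.hypot(*(g2-c3))<40: print(c,"cup3",d["score"],fitjar(p,d["mask"],g2,43),fitjar(p,d["mask"],g2,51))
        else: print(c,g)
    if c=="side":save(p,"side2",(220,150,380,270),5)
```

```text
[452.33466504 411.88333175 239.55943348] [3.14159007e+00 2.57620305e-03 5.13692158e-01] [-0.34949063  0.08686172 -0.3208944 ]
wrist cup3 0.81 (array([548.3, 213.3]), np.float64(0.917)) (array([546.2, 218.1]), np.float64(0.874))
wrist [345.05504582 193.72067171]
wrist A 0.65 (array([455.9, 412.4]), np.float64(0.904))
wrist [279.65628714 307.4202012 ]
wrist [431.54192433 563.91694332]
side [547.37639758 187.35964965]
side A 0.71 (array([455.5, 412.7]), np.float64(0.886))
side [263.57219475 318.35075989]
side [349.66636299 195.78960087]
top cup3 0.95 (array([548.3, 209.5]), np.float64(0.919)) (array([546.2, 209.8]), np.float64(0.903))
top [360.56505561 162.48199746]
top [580.46295141 169.72413318]
top [607.32912473 182.64960013]
```

View pics/side2.png

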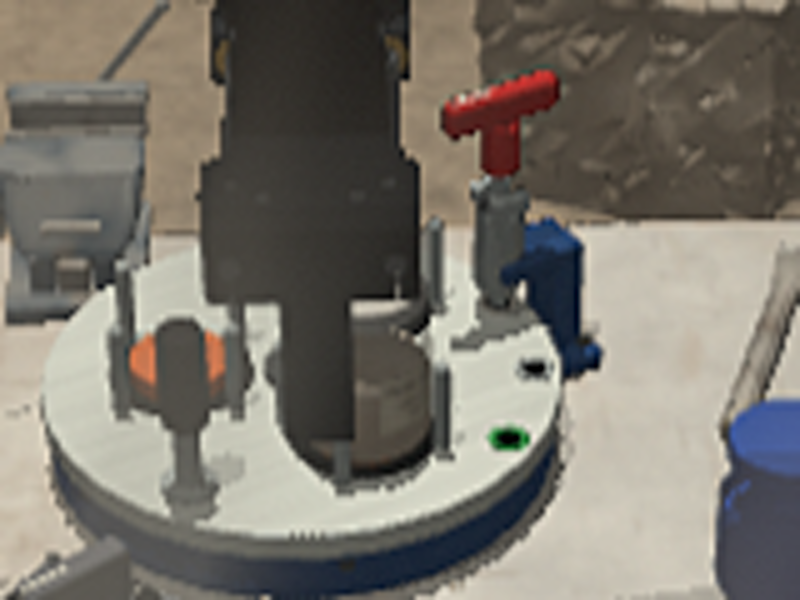

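The jar in cup3 (crop (365,390)) is seated at disc level. Now jar A.

Call:
{"op": "move_arm", "data": {"plan": [[[0,0,0],[0.003,0.001,0.045],1],[[0,0,0],[0.003,0.001,0.09],1],[[0,0,0],[0.003,0.001,0.13],1],[[0,0,0],[0.003,0.001,0.13],1]]}}

```text
t: 12.7
eef_pos: [457.2, 408.4, 109.3]
tcp_rot: [3.141, 0.005, 0.51]
ft_force: [-1.2, -0.0, 0.2]
opening: 1.002
grip_force: 0.0
```

Run:
```python
from h import *
s=readout.state(); print(s["eef_pos"],s["tcp_rot"])
for c in ["wrist","side"]:
    p=eyes.read_camera(c)
    for d in eyes.cut_out(p,"jar1"):
        g=atz(p,d["uv"],60)[:2]
        if np.hypot(*(g-[454,410]))<60: print(c,"A",d["score"],fitjar(p,d["mask"],g))
print(go(455.3,412.2,50,.51))
```

```text
[457.19565491 408.3570122  109.34479621] [3.14090528 0.00501057 0.51011578]
wrist A 0.88 (array([456. , 412.4]), np.float64(0.897))
side A 0.97 (array([454.3, 412. ]), np.float64(0.74))
('turn', [-0.0, -0.2, 0.0], 'shift', [-0.002, -0.0033, 0.0635])
```

Call:
{"op": "move_arm", "data": {"plan": [[[0,0,0],[0,0,0.03],1],[[0,0,0],[0,0,0.055],1],[[0,0,0],[0,0,0.06],1],[[0,0,0],[0,0,0.06],1],[[0,0,0],[0,0,0.06],1]]}}

```text
t: 13.52
eef_pos: [458.2, 410.3, 52.9]
tcp_rot: [-3.141, -0.002, 0.511]
ft_force: [-0.9, 0.7, -0.1]
opening: 1.002
grip_force: 0.0
```

Run:
```python
from h import *
eyes.read_camera("wrist")
s=readout.state(); print(s["eef_pos"],s["tcp_rot"]); print(go(455.4,412.2,50,.51))
```

```text
[458.08732467 410.23620828  52.78415468] [-3.14147061e+00 -1.78013876e-03  5.11259979e-01]
('turn', [-0.0, -0.1, 0.1], 'shift', [-0.0014, -0.003, 0.0028])
```

Call:
{"op": "move_arm", "data": {"plan": [[[0,0,0],[-0.0015,-0.003,0.003],1],[[0,0,0],[-0.0015,-0.003,0.003],1],[[0,0,0],[-0.0015,-0.003,0.003],1]]}}

```text
t: 13.95
eef_pos: [454.8, 411.8, 48.6]
tcp_rot: [3.141, 0.0, 0.511]
ft_force: [-0.9, -0.2, -0.0]
opening: 1.001
grip_force: 0.0
```

Call:
{"op": "move_arm", "data": {"plan": [[[0,0,0],[0,0,0],-1],[[0,0,0],[0,0,0],-1],[[0,0,0],[0,0,0],-1],[[0,0,0],[0,0,0],-1],[[0,0,0],[0,0,0],-1]]}}

```text
t: 14.58
eef_pos: [454.9, 411.8, 48.6]
tcp_rot: [3.142, -0.0, 0.511]
ft_force: [-1.1, 1.0, -0.1]
opening: 0.617
grip_force: 30.0
```

Call:
{"op": "move_arm", "data": {"plan": [[[0,0,0],[0,0,-0.03],-1],[[0,0,0],[0,0,-0.08],-1],[[0,0,0],[0,0,-0.13],-1],[[0,0,0],[0,0,-0.17],-1],[[0,0,0],[0,0,-0.17],-1]]}}

```text
t: 15.2
eef_pos: [455.6, 412.3, 221.4]
tcp_rot: [-3.141, -0.005, 0.511]
ft_force: [0.7, -0.8, -2.3]
opening: 0.614
grip_force: 30.0
```

Run:
```python
from h import *
p=eyes.read_camera("wrist"); pads(p)
s=readout.state(); print(s["eef_pos"],s["tcp_rot"],s["opening"]); print(go(645,210,220,np.radians(29.2)))
```

```text
[615.6 149.7] 2146 [644.3 211.7  51. ] ell [616.3 149.4] [644.8 211.3  51. ]
[634.6 231.5] 199 [595.5 144.3  51. ] ell [677.3 231.5] [615.4 108.8  51. ]
[322.5 399.2] 1163 [286.  309.9  51. ] ell [322.2 396.3] [289. 312.  51.]
[454.90080118 411.81406647 219.18045088] [-3.14151062e+00 -1.54605902e-03  5.11223117e-01] 0.6167738464529943
('turn', [-0.0, -0.1, 0.1], 'shift', [0.0671, 0.269, -0.0007])
```

Call:
{"op": "move_arm", "data": {"plan": [[[0,0,0],[0.015,0.055,0],-1],[[0,0,0],[0.03,0.115,0],-1],[[0,0,0],[0.045,0.175,0],-1],[[0,0,0],[0.06,0.235,0],-1],[[0,0,0],[0.0666,0.2685,0],-1]]}}

```text
t: 15.88
eef_pos: [645.4, 207.5, 215.8]
tcp_rot: [-3.141, 0.003, 0.509]
ft_force: [0.4, -0.2, -2.0]
opening: 0.616
grip_force: 30.0
```

Call:
{"op": "move_arm", "data": {"plan": [[[0,0,0],[0,0,0.03],-1],[[0,0,0],[0,0,0.06],-1],[[0,0,0],[0,0,0.075],-1],[[0,0,0],[0,0,0.075],-1],[[0,0,0],[0,0,0.075],-1]]}}

```text
t: 16.5
eef_pos: [644.7, 210.4, 144.4]
tcp_rot: [3.141, -0.001, 0.511]
ft_force: [0.2, 0.2, -1.2]
opening: 0.612
grip_force: 30.0
```

Run:
```python
from h import *
p=eyes.read_camera("wrist"); pads(p)
s=readout.state(); print(s["eef_pos"],s["tcp_rot"],s["ft_force"]); print(go(644.4,210,110,np.radians(29.2)))
```

```text
[644.737759   210.44456547 144.66420597] [ 3.14103249e+00 -1.52498731e-03  5.11435729e-01] [-0.12853496  0.22292648 -2.26480784]
('turn', [0.0, -0.1, 0.1], 'shift', [-0.0006, 0.0002, 0.0347])
```

Aligned. Lowering and then pressing, one bounded step at a time.

Call:
{"op": "move_arm", "data": {"plan": [[[0,0,0],[-0.0005,0,0.01],-1],[[0,0,0],[-0.0005,0,0.02],-1],[[0,0,0],[-0.0005,0,0.03],-1],[[0,0,0],[-0.0005,0,0.036],-1],[[0,0,0],[-0.0005,0,0.036],-1]]}}

```text
t: 17.18
eef_pos: [643.7, 209.9, 106.9]
tcp_rot: [-3.141, 0.001, 0.511]
ft_force: [0.2, -0.3, -2.6]
opening: 0.614
grip_force: 30.0
```

Call:
{"op": "move_arm", "data": {"plan": [[[0,0,0],[0,0,0.004],-1],[[0,0,0],[0,0,0.007],-1],[[0,0,0],[0,0,0.009],-1],[[0,0,0],[0,0,0.011],-1],[[0,0,0],[0,0,0.012],-1]]}}

```text
t: 17.8
eef_pos: [644.1, 210.1, 96.6]
tcp_rot: [3.141, -0.001, 0.511]
ft_force: [-3.0, 0.1, 7.0]
opening: 0.617
grip_force: 30.0
```

Call:
{"op": "move_arm", "data": {"plan": [[[0,0,0],[0,0,0.001],-1],[[0,0,0],[0,0,0.002],-1],[[0,0,0],[0,0,0.003],-1],[[0,0,0],[0,0,0.004],-1]]}}

```text
t: 18.3
eef_pos: [644.1, 210.1, 92.7]
tcp_rot: [3.141, -0.001, 0.511]
ft_force: [-2.7, 0.4, 6.8]
opening: 0.613
grip_force: 30.0
```

Call:
{"op": "move_arm", "data": {"plan": [[[0,0,0],[0,0,0.001],-1],[[0,0,0],[0,0,0.002],-1],[[0,0,0],[0,0,0.003],-1],[[0,0,0],[0,0,0.003],-1]]}}

```text
t: 18.8
eef_pos: [644.4, 210.2, 91.3]
tcp_rot: [3.141, -0.002, 0.511]
ft_force: [-5.7, -0.9, 19.2]
opening: 0.613
grip_force: 30.0
```

Call:
{"op": "move_arm", "data": {"plan": [[[0,0,0],[0,0,-0.001],1],[[0,0,0],[0,0,-0.001],1],[[0,0,0],[0,0,-0.001],1],[[0,0,0],[0,0,-0.001],1],[[0,0,0],[0,0,-0.001],1]]}}

```text
t: 19.42
eef_pos: [643.9, 209.9, 89.4]
tcp_rot: [-3.142, 0.0, 0.511]
ft_force: [0.3, 0.4, 0.0]
opening: 0.995
grip_force: 0.0
```

Call:
{"op": "move_arm", "data": {"plan": [[[0,0,0],[0,0,-0.03],1],[[0,0,0],[0,0,-0.08],1],[[0,0,0],[0,0,-0.13],1],[[0,0,0],[0,0,-0.15],1],[[0,0,0],[0,0,-0.15],1]]}}

```text
t: 20.05
eef_pos: [644.3, 210.1, 241.1]
tcp_rot: [3.141, -0.003, 0.511]
ft_force: [0.4, -0.7, -1.3]
opening: 0.995
grip_force: 0.0
```

Call:
{"op": "move_arm", "data": {"plan": [[[0,0,-8],[-0.04,0.015,0],1],[[0,0,-16],[-0.08,0.03,0],1],[[0,0,-24],[-0.12,0.042,0],1],[[0,0,-30],[-0.149,0.054,0],1],[[0,0,-30],[-0.149,0.054,0],1]]}}

```text
t: 20.68
eef_pos: [539.1, 88.8, 238.6]
tcp_rot: [-3.14, 0.001, 1.034]
ft_force: [-0.3, -0.3, 0.3]
opening: 0.998
grip_force: 0.0
```

Run:
```python
from h import *
cup={"cup3":np.array([547.9,211.]),"cup2":np.array([644.8,210.3])}
for c in ["wrist","side","top"]:
    p=eyes.read_camera(c)
    for d in eyes.cut_out(p,"jar1"):
        g=atz(p,d["uv"],105)[:2]
        for k in cup:
            if np.hypot(*(g-cup[k]))<40: print(c,k,d["score"],fitjar(p,d["mask"],g,43),fitjar(p,d["mask"],g,51)[1])
    for d in eyes.cut_out(p,"plunger_grip"):
        print(c,"plunger",d["score"],d["uv"],d["mask"].sum())
    hsv=cv2.cvtColor(p["img"],cv2.COLOR_RGB2HSV)
    m=((hsv[...,0]<4)|(hsv[...,0]>175))&(hsv[...,1]>170)&(hsv[...,2]>60)
    n,l,st,ce=cv2.connectedComponentsWithStats(m.astype(np.uint8))
    for i in range(1,n):
        if st[i,4]>60: print(c,"red",ce[i].round(1),st[i],atz(p,ce[i],150).round(1))
    print(proj(p,[[541,90,150],[556,116,150],[525,64,150]]).round(1).tolist())
    if c!="top":save(p,"pl_"+c)
s=readout.state(); print(s["eef_pos"],s["tcp_rot"])
```

```text
wrist cup2 0.91 (array([643.9, 210.6]), np.float64(0.94)) 0.924
wrist cup3 0.72 (array([549.1, 207.5]), np.float64(0.912)) 0.87
wrist plunger 0.64 [318.3, 238.5] 1511
[[318.1, 243.5], [317.5, 202.7], [317.4, 282.4]]
side cup3 0.97 (array([549.5, 210.4]), np.float64(0.801)) 0.786
side cup2 0.58 (array([647.4, 204.3]), np.float64(0.632)) 0.619
side plunger 0.71 [254.2, 203.5] 699
side plunger 0.52 [318.1, 170.8] 313
side red [321.8 173.3] [309 165  22  20 119] [531.2  99.3 150. ]
[[319.8, 170.4], [308.8, 174.1], [331.0, 166.9]]
top cup2 0.93 (array([644.1, 209.3]), np.float64(0.814)) 0.807
top cup3 0.58 (array([546.3, 209.1]), np.float64(0.844)) 0.826
[[431.4, 212.0], [417.1, 204.1], [445.8, 220.5]]
[540.51373417  90.33271344 239.32964446] [-3.14139827e+00  2.31155342e-04  1.03504867e+00]
```

View pics/pl_wrist.png

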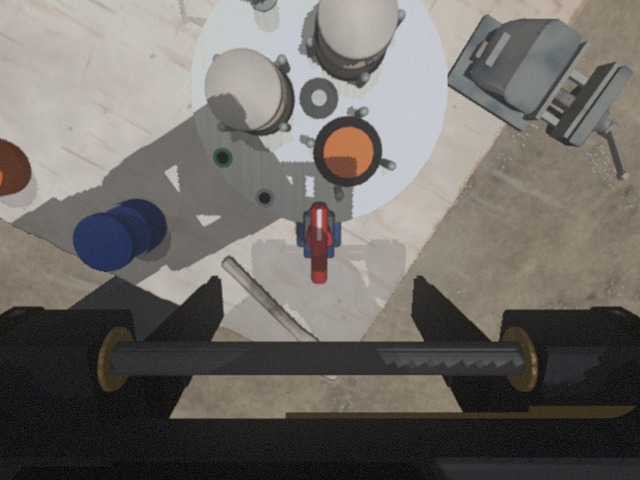

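Both jars sit home in their cups, at (250,90) and (357,30). The red bar runs from (319,204) to (319,283) and lines up with the gripper. I'll descend and grip it.

Call:
{"op": "move_arm", "data": {"plan": [[[0,0,0],[0,0,0.02],-0.2],[[0,0,0],[0,0,0.06],-0.2],[[0,0,0],[0,0,0.09],-0.2],[[0,0,0],[0,0,0.106],-0.2],[[0,0,0],[0,0,0.106],-0.2]]}}

```text
t: 21.75
eef_pos: [540.3, 90.0, 133.1]
tcp_rot: [-3.14, 0.001, 1.035]
ft_force: [0.2, -0.4, 0.6]
opening: 0.53
grip_force: 0.0
```

Call:
{"op": "move_arm", "data": {"plan": [[[0,0,0],[0,0,0],-1],[[0,0,0],[0,0,0],-1],[[0,0,0],[0,0,0],-1],[[0,0,0],[0,0,0],-1]]}}

```text
t: 22.25
eef_pos: [540.8, 89.9, 134.2]
tcp_rot: [3.14, -0.001, 1.035]
ft_force: [-0.6, -0.3, 3.6]
opening: 0.197
grip_force: 30.0
```

Call:
{"op": "move_arm", "data": {"plan": [[[0,0,0],[0,0,-0.004],-1],[[0,0,0],[0,0,-0.008],-1],[[0,0,0],[0,0,-0.012],-1],[[0,0,0],[0,0,-0.0125],-1]]}}

```text
t: 22.75
eef_pos: [540.3, 89.9, 146.1]
tcp_rot: [3.142, 0.0, 1.035]
ft_force: [2.9, -0.1, -9.9]
opening: 0.196
grip_force: 30.0
```

Call:
{"op": "move_arm", "data": {"plan": [[[0,0,-10],[0,0,-0.0005],-1],[[0,0,-20],[0,0,-0.0005],-1],[[0,0,-30],[0,0,-0.0005],-1],[[0,0,-40],[0,0,-0.0005],-1],[[0,0,-50],[0,0,-0.0005],-1]]}}

```text
t: 23.38
eef_pos: [540.3, 90.0, 146.4]
tcp_rot: [-3.141, -0.0, 1.913]
ft_force: [3.1, -0.6, -8.7]
opening: 0.198
grip_force: 30.0
```

Call:
{"op": "move_arm", "data": {"plan": [[[0,0,-10],[0,0,0],-1],[[0,0,-18],[0,0,0],-1],[[0,0,-18],[0,0,0],-1]]}}

```text
t: 23.75
eef_pos: [540.3, 90.0, 146.4]
tcp_rot: [-3.141, -0.0, 2.221]
ft_force: [3.0, 0.4, -9.3]
opening: 0.197
grip_force: 30.0
```

Run:
```python
from h import *
p=eyes.read_camera("side")
s=readout.state(); print(s["eef_pos"],s["tcp_rot"],s["ft_force"],s["moment"],s["joints"])
```

```text
[540.25354233  89.9633193  146.40588735] [-3.14124006e+00 -1.33036704e-04  2.21861309e+00] [ 2.72472972 -1.26049344 -9.94322737] [-0.06880207 -0.74424679  0.01135246] [ 4.44365862e-02  4.64483754e-01  1.82506052e+00 -1.20238532e-04
  8.52414198e-01 -6.03301046e-01]
```

Call:
{"op": "move_arm", "data": {"plan": [[[0,0,0],[0,0,0.002],-1],[[0,0,0],[0,0,0.004],-1],[[0,0,0],[0,0,0.004],-1]]}}

```text
t: 24.18
eef_pos: [540.5, 90.0, 143.0]
tcp_rot: [3.141, 0.0, 2.221]
ft_force: [0.5, -1.1, -1.0]
opening: 0.199
grip_force: 30.0
```

Call:
{"op": "move_arm", "data": {"plan": [[[0,0,0],[0,0,0],-0.2],[[0,0,0],[0,0,0],-0.2],[[0,0,0],[0,0,0],-0.2],[[0,0,0],[0,0,-0.04],-0.2],[[0,0,0],[0,0,-0.09],-0.2]]}}

```text
t: 24.8
eef_pos: [539.9, 89.9, 233.0]
tcp_rot: [-3.14, -0.001, 2.222]
ft_force: [-0.3, -0.3, -0.0]
opening: 0.398
grip_force: 0.0
```

Run:
```python
from h import *
s=readout.state(); print(s["eef_pos"],s["ft_force"])
p=eyes.read_camera("wrist"); save(p,"pl2",(200,150,480,360),2.8)
for z in (150,159): print(proj(p,[[540.7,90,z]]))
pads(p)
hsv=cv2.cvtColor(p["img"],cv2.COLOR_RGB2HSV)
m=((hsv[...,0]<6)|(hsv[...,0]>172))&(hsv[...,1]>120)&(hsv[...,2]>40)
n,l,st,ce=cv2.connectedComponentsWithStats(m.astype(np.uint8))
for i in range(1,n):
    if st[i,4]>60: print("red",ce[i].round(1),st[i],atz(p,ce[i],160).round(1))
```

```text
[539.88507676  89.93026015 232.99289711] [-0.27142205 -0.269711   -0.03233868]
[[317.75157384 248.70592578]]
[[317.75111808 252.58585786]]
[385.5 222.3] 1821 [595.7 127.   51. ] ell [385.6 222.3] [595.7 127.   51. ]
red [318.9 222.4] [310 214  17  19 164] [528.2 107.7 160. ]
red [317.8 284. ] [311 272  15  24 324] [554.7  71.7 160. ]
```

View pics/pl2.png

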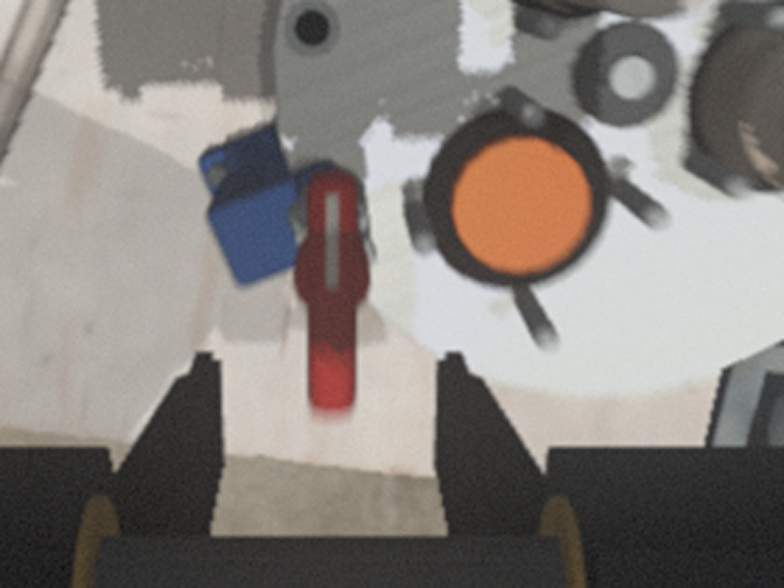

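The plunger stays out and twisted: the bar in the crop runs from (330,180) to (330,405), aligned with the gripper, and the load is gone. Next is the swing handle.

Call:
{"op": "move_arm", "data": {"plan": [[[0,0,10],[0.029,0.04,0],-0.2],[[0,0,20],[0.058,0.08,0],-0.2],[[0,0,30],[0.088,0.12,0],-0.2],[[0,0,38],[0.117,0.161,0],-0.2],[[0,0,38],[0.117,0.161,0],-0.2]]}}

```text
t: 25.48
eef_pos: [597.6, 283.4, 231.6]
tcp_rot: [-3.141, -0.0, 1.56]
ft_force: [-1.1, -0.6, -0.5]
opening: 0.401
grip_force: 0.0
```

Run:
```python
from h import *
p=eyes.read_camera("wrist")
s=readout.state(); print(s["eef_pos"],s["tcp_rot"],go(597.4,280.8,92,np.radians(89.2)))
h=np.array([597.4,280.8])
a=A_; im=p["img"].copy()
for z in (125,70):
    q=proj(p,np.c_[h[0]+11*np.cos(a),h[1]+11*np.sin(a),0*a+z]); cv2.polylines(im,[q.astype(np.int32).reshape(-1,1,2)],True,(255,0,0),1)
p["img"]=im; save(p,"han",(200,100,460,300),3)
```

```text
[597.28283646 281.78884396 231.75030845] [-3.14079463e+00  4.35792530e-04  1.56092549e+00] ('turn', [-0.0, 0.0, 0.2], 'shift', [-0.0009, 0.0002, 0.1398])
```

View pics/han.png

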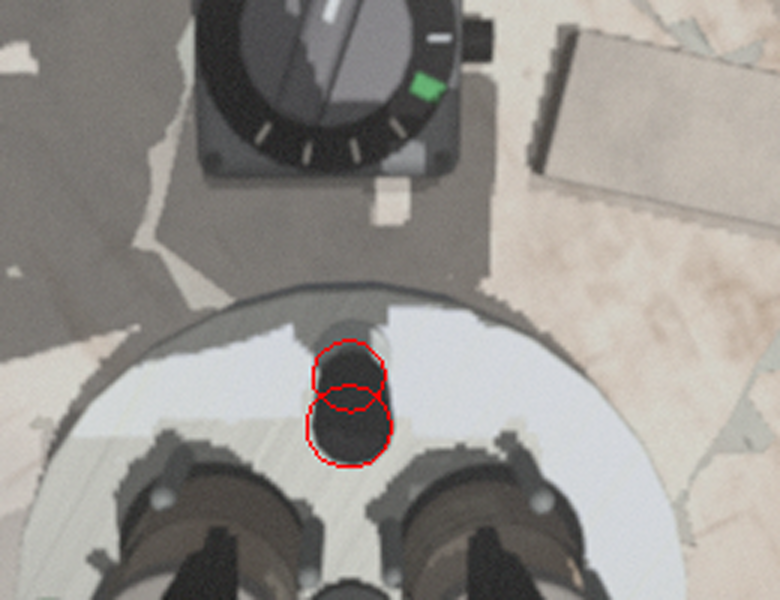

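The predicted circles land on the black handle at crop (350,425). Descending and gripping.

Call:
{"op": "move_arm", "data": {"plan": [[[0,0,0],[-0.001,0,0.05],-0.2],[[0,0,0],[-0.001,0,0.1],-0.2],[[0,0,0],[-0.001,0,0.135],-0.2],[[0,0,0],[-0.001,0,0.139],-0.2],[[0,0,0],[-0.001,0,0.139],-0.2]]}}

```text
t: 26.15
eef_pos: [598.0, 279.2, 94.8]
tcp_rot: [3.141, -0.0, 1.558]
ft_force: [0.4, 0.6, 0.9]
opening: 0.403
grip_force: 0.0
```

Call:
{"op": "move_arm", "data": {"plan": [[[0,0,0],[0,0,0],-1],[[0,0,0],[0,0,0],-1],[[0,0,0],[0,0,0],-1],[[0,0,0],[0,0,0],-1]]}}

```text
t: 26.65
eef_pos: [597.9, 279.7, 94.8]
tcp_rot: [3.14, -0.0, 1.558]
ft_force: [-1.4, -1.7, 6.5]
opening: 0.225
grip_force: 30.0
```

Run:
```python
from h import *
for f in (6,12,18,24,30): print(-f,np.round([98*(np.cos(np.radians(f))-1),-98*np.sin(np.radians(f))],1))
s=readout.state(); print(s["eef_pos"],s["tcp_rot"],s["ft_force"],s["opening"])
```

```text
-6 [ -0.5 -10.2]
-12 [ -2.1 -20.4]
-18 [ -4.8 -30.3]
-24 [ -8.5 -39.9]
-30 [-13.1 -49. ]
[597.89469738 279.6906569   94.82703945] [ 3.14009723e+00 -3.90058460e-04  1.55849729e+00] [-1.38823071 -1.67796122  6.53387554] 0.22527746429775763
```

Call:
{"op": "move_arm", "data": {"plan": [[[0,0,-6],[-0.0005,-0.0102,0],-1],[[0,0,-12],[-0.0021,-0.0204,0],-1],[[0,0,-18],[-0.0048,-0.0303,0],-1],[[0,0,-24],[-0.0085,-0.0399,0],-1],[[0,0,-30],[-0.0131,-0.049,0],-1]]}}

```text
t: 27.28
eef_pos: [549.0, 267.5, 94.8]
tcp_rot: [3.138, 0.0, 2.086]
ft_force: [2.6, -0.8, 5.3]
opening: 0.222
grip_force: 30.0
```

Call:
{"op": "move_arm", "data": {"plan": [[[0,0,-6],[-0.0005,-0.0102,0],-1],[[0,0,-12],[-0.0021,-0.0204,0],-1],[[0,0,-18],[-0.0048,-0.0303,0],-1],[[0,0,-24],[-0.0085,-0.0399,0],-1],[[0,0,-30],[-0.0131,-0.049,0],-1]]}}

```text
t: 27.9
eef_pos: [512.6, 232.2, 94.8]
tcp_rot: [3.139, 0.002, 2.609]
ft_force: [3.0, 2.0, 5.5]
opening: 0.224
grip_force: 30.0
```

Run:
```python
from h import *
ax=np.array([596,182.8])
for i in range(2):
    p=eyes.read_camera("top"); pads(p)
    s=readout.state(); d=s["eef_pos"][:2]-ax; print(s["eef_pos"],s["tcp_rot"],s["ft_force"],s["opening"],"ang",np.degrees(np.arctan2(d[1],d[0])),np.hypot(*d))
```

```text
[157.2  69.8] 68 [866.9 638.1  51. ] ell [155.5  70.2] [866.  641.6  51. ]
[512.06738066 231.20461488  94.76460854] [3.13999963e+00 1.63624677e-03 2.61478774e+00] [-3.08675715 -0.47424915  7.5926404 ] 0.22755303071972718 ang 150.02760621229936 96.89009924125106
[157.1  69.8] 67 [867.  638.3  51. ] ell [155.6  70.4] [865.7 641.5  51. ]
[512.2334677  231.50411561  94.76249019] [3.14025778e+00 1.36820783e-03 2.60879427e+00] [-0.89467801  1.26817912  6.64413086] 0.22608638039687598 ang 149.82512871653776 96.89645406721986
```

Call:
{"op": "move_arm", "data": {"plan": [[[0,0,0],[0,0,0],-0.2],[[0,0,0],[0,0,0],-0.2],[[0,0,0],[0,0,-0.03],-0.2],[[0,0,0],[0,0,-0.08],-0.2],[[0,0,0],[0,0,-0.138],-0.2]]}}

```text
t: 28.62
eef_pos: [511.6, 231.6, 232.5]
tcp_rot: [-3.14, -0.001, 2.606]
ft_force: [0.5, 0.4, 0.0]
opening: 0.403
grip_force: 0.0
```

Call:
{"op": "move_arm", "data": {"plan": [[[0,0,6],[-0.024,-0.027,0],-0.2],[[0,0,12],[-0.048,-0.054,0],-0.2],[[0,0,18],[-0.072,-0.081,0],-0.2],[[0,0,22],[-0.096,-0.107,0],-0.2],[[0,0,22],[-0.096,-0.107,0],-0.2]]}}

```text
t: 29.25
eef_pos: [540.3, 89.0, 231.5]
tcp_rot: [-3.141, 0.0, 2.219]
ft_force: [0.6, 0.3, -0.1]
opening: 0.401
grip_force: 0.0
```

Run:
```python
from h import *
ax=np.array([596,182.8])
for c in ["top","wrist"]:
    p=eyes.read_camera(c); print(c); pads(p)
    for d in eyes.cut_out(p,"jar1"):
        g=atz(p,d["uv"],105)[:2]
        if np.hypot(*(g-ax))<90:
            f=fitjar(p,d["mask"],g,43); e=f[0]-ax; print("jar",f,np.degrees(np.arctan2(e[1],e[0])),np.hypot(*e))
save(p,"run",(200,100,480,310),2.8)
s=readout.state(); print(s["eef_pos"],s["tcp_rot"],go(540.6,90,136,2.221))
```

```text
top
[390.7 173.2] 443 [644.2 153.7  51. ] ell [390.7 173.2] [644.1 153.6  51. ]
[318.  360.5] 678 [267.8 301.   51. ] ell [318.  360.6] [267.7 301.   51. ]
jar (array([546.2, 157.4]), np.float64(0.902)) -152.97659236492157 55.90348826325595
jar (array([595.5, 235.7]), np.float64(0.922)) 90.54153188472705 52.90236289618827
wrist
[441.2 230. ] 1701 [643.9 155.1  51. ] ell [441.1 230. ] [643.7 155.   51. ]
jar (array([547.2, 157.3]), np.float64(0.888)) -152.41108775488541 55.06078459302951
jar (array([594.4, 234.9]), np.float64(0.894)) 91.75901044252082 52.124562348282595
[539.77756743  91.45891008 231.56715356] [-3.14151824e+00 -8.90336470e-05  2.22297396e+00] ('turn', [-0.0, -0.0, 0.1], 'shift', [-0.0017, -0.0002, 0.0956])
```

View pics/run.png

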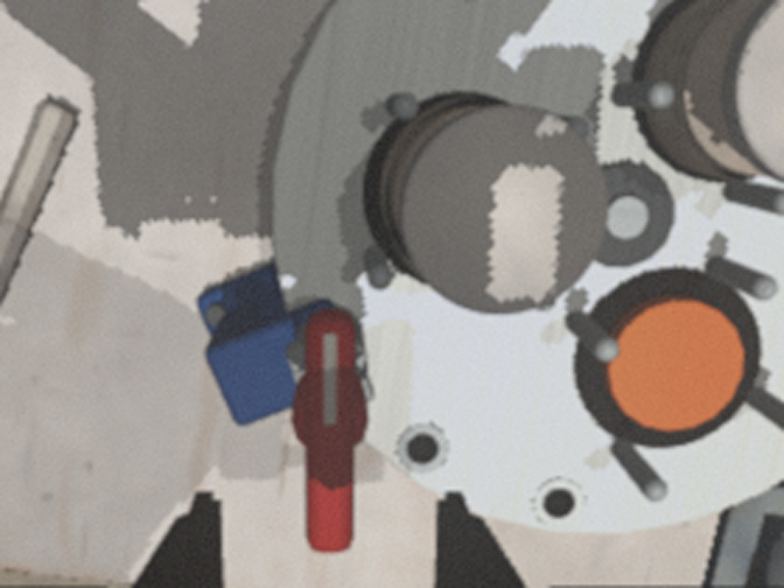

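The plain and white-ringed holes have moved past the plunger (crop (423,447) and (558,503)) and both jars are seated. The pad turned 60.7°, so the green hole is under the plunger. Gripping the bar again.

Call:
{"op": "move_arm", "data": {"plan": [[[0,0,0],[-0.001,0,0.04],-0.2],[[0,0,0],[-0.001,0,0.075],-0.2],[[0,0,0],[-0.001,0,0.088],-0.2],[[0,0,0],[-0.001,0,0.088],-0.2],[[0,0,0],[-0.001,0,0.088],-0.2]]}}

```text
t: 30.08
eef_pos: [541.2, 90.1, 144.8]
tcp_rot: [3.14, 0.001, 2.222]
ft_force: [0.0, 0.4, -0.2]
opening: 0.399
grip_force: 0.0
```

Call:
{"op": "move_arm", "data": {"plan": [[[0,0,0],[0,0,0],-1],[[0,0,0],[0,0,0],-1],[[0,0,0],[0,0,0],-1],[[0,0,0],[0,0,-0.002],-1],[[0,0,0],[0,0,-0.003],-1]]}}

```text
t: 30.7
eef_pos: [540.5, 89.8, 146.2]
tcp_rot: [-3.141, -0.0, 2.222]
ft_force: [2.8, -0.2, -9.2]
opening: 0.197
grip_force: 30.0
```

Call:
{"op": "move_arm", "data": {"plan": [[[0,0,10],[0,0,-0.0005],-1],[[0,0,20],[0,0,-0.0005],-1],[[0,0,30],[0,0,-0.0005],-1],[[0,0,40],[0,0,-0.0005],-1],[[0,0,50],[0,0,-0.0005],-1]]}}

```text
t: 31.32
eef_pos: [540.4, 89.8, 146.7]
tcp_rot: [-3.141, 0.0, 1.343]
ft_force: [1.9, -0.1, -9.0]
opening: 0.196
grip_force: 30.0
```

Call:
{"op": "move_arm", "data": {"plan": [[[0,0,10],[0,0,0],-1],[[0,0,18],[0,0,0],-1],[[0,0,18],[0,0,0.004],-1],[[0,0,18],[0,0,0.008],-1],[[0,0,18],[0,0,0.012],-1]]}}

```text
t: 31.95
eef_pos: [540.7, 89.9, 135.0]
tcp_rot: [3.141, -0.0, 1.037]
ft_force: [-0.4, -1.4, 25.5]
opening: 0.195
grip_force: 30.0
```

Run:
```python
from h import *
p=eyes.read_camera("side")
s=readout.state(); print(s["eef_pos"],s["tcp_rot"],s["ft_force"],s["moment"])
```

```text
[541.01847565  89.88157167 135.35955364] [ 3.14052327e+00 -5.93156174e-04  1.03619634e+00] [-1.07398165 -0.52204943 -2.24743213] [-0.25334489  0.18501735 -0.00972544]
```

Call:
{"op": "move_arm", "data": {"plan": [[[0,0,0],[0,0,0],-0.2],[[0,0,0],[0,0,0],-0.2],[[0,0,0],[0,0,0],-0.2],[[0,0,0],[0,0,-0.05],-0.2],[[0,0,0],[0,0,-0.1],-0.2]]}}

```text
t: 32.62
eef_pos: [540.3, 89.9, 236.1]
tcp_rot: [-3.141, 0.001, 1.035]
ft_force: [0.0, -0.7, 0.5]
opening: 0.399
grip_force: 0.0
```

Run:
```python
from h import *
def red(p,z):
    hsv=cv2.cvtColor(p["img"],cv2.COLOR_RGB2HSV)
    m=((hsv[...,0]<6)|(hsv[...,0]>172))&(hsv[...,1]>120)&(hsv[...,2]>40)
    n,l,st,ce=cv2.connectedComponentsWithStats(m.astype(np.uint8))
    for i in range(1,n):
        if st[i,4]>60: print("red",ce[i].round(1),st[i])
p=eyes.read_camera("side"); red(p,150); save(p,"sidep",(270,140,370,220),6)
print(proj(p,[[540.7,90,150],[540.7,90,159],[540.7,90,168]]).round(1))
p=eyes.read_camera("top");pads(p)
p0=cv2.imread("pics/side0.png")[:,:,::-1]; red({"img":p0},0)
s=readout.state(); print(s["eef_pos"],s["tcp_rot"],s["ft_force"])
```

```text
red [320.  173.4] [309 164  23  21 233]
red [133.8 229.6] [126 223  24  18 118]
[[319.9 170.4]
 [320.  167. ]
 [320.  163.6]]
[390.7 173.2] 442 [644.1 153.6  51. ] ell [390.8 173.3] [644.  153.5  51. ]
[318.  360.5] 678 [267.8 301.   51. ] ell [318.  360.6] [267.7 301.   51. ]
red [320.2 173. ] [309 164  23  21 240]
red [130.3 231.9] [126 224   9  17  84]
[542.31497619  90.06271214 240.00456973] [ 3.13471565 -0.0045199   1.03508775] [ 1.18168868  0.11546519 -0.37515148]
```

View pics/sidep.png

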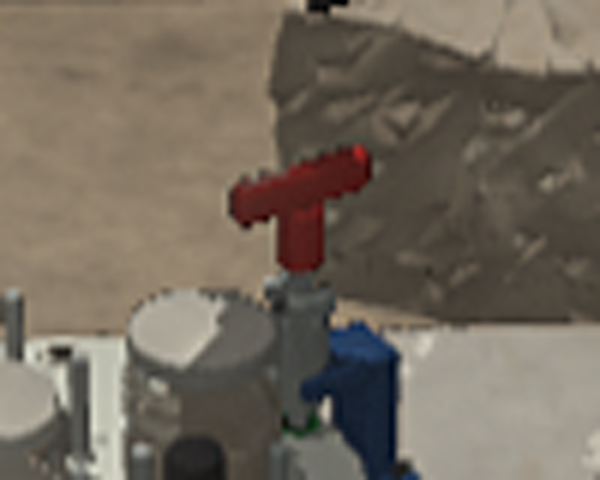

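The red bar is back at its starting height, with the same pixel box as at the start, and green shows under the plunger. It has dropped in at the running station. Now the dial.

Call:
{"op": "move_arm", "data": {"plan": [[[0,0,0],[0.055,-0.022,0],-0.2],[[0,0,0],[0.11,-0.044,0],-0.2],[[0,0,0],[0.165,-0.066,0],-0.2],[[0,0,0],[0.22,-0.088,0],-0.2],[[0,0,0],[0.273,-0.11,0],-0.2]]}}

```text
t: 33.35
eef_pos: [585.3, 382.8, 234.1]
tcp_rot: [-3.141, 0.001, 1.035]
ft_force: [0.3, -0.2, 0.9]
opening: 0.401
grip_force: 0.0
```

Call:
{"op": "move_arm", "data": {"plan": [[[0,0,-10],[0,0,0],-0.2],[[0,0,-20],[0,0,0],-0.2],[[0,0,-30],[0,0,0],-0.2],[[0,0,-40],[0,0,0],-0.2],[[0,0,-50],[0,0,0],-0.2]]}}

```text
t: 33.98
eef_pos: [585.2, 380.7, 234.0]
tcp_rot: [-3.14, 0.0, 1.913]
ft_force: [-0.7, -0.1, -1.1]
opening: 0.399
grip_force: 0.0
```

Call:
{"op": "move_arm", "data": {"plan": [[[0,0,-10],[0,0,0],-0.2],[[0,0,-20],[0,0,0],-0.2],[[0,0,-30],[0,0,0],-0.2],[[0,0,-40],[0,0,0],-0.2],[[0,0,-50],[0,0,0],-0.2]]}}

```text
t: 34.6
eef_pos: [585.2, 380.7, 234.1]
tcp_rot: [-3.141, -0.001, 2.786]
ft_force: [-0.4, -0.3, 0.5]
opening: 0.4
grip_force: 0.0
```

Call:
{"op": "move_arm", "data": {"plan": [[[0,0,-10],[0,0,0],-0.2],[[0,0,-20],[0,0,0],-0.2],[[0,0,-30],[0,0,0],-0.2],[[0,0,-40],[0,0,0],-0.2],[[0,0,-50],[0,0,0],-0.2]]}}

```text
t: 35.22
eef_pos: [585.2, 380.7, 234.0]
tcp_rot: [-3.142, -0.001, -2.624]
ft_force: [-0.5, -0.1, -0.2]
opening: 0.402
grip_force: 0.0
```

Call:
{"op": "move_arm", "data": {"plan": [[[0,0,-10],[0,0,0],-0.2],[[0,0,-20],[0,0,0],-0.2],[[0,0,-30],[0,0,0],-0.2],[[0,0,-38],[0,0,0],-0.2],[[0,0,-38],[0,0,0],-0.2]]}}

```text
t: 35.85
eef_pos: [585.2, 380.7, 234.3]
tcp_rot: [3.141, -0.001, -1.968]
ft_force: [-0.4, 1.0, 0.5]
opening: 0.402
grip_force: 0.0
```

```bash
cat >> h.py <<'E'
def rect(p,c,z,half=60,s=5):
    """metric top-down rectification at height z: up=+x world, left=+y, s px/mm"""
    n=int(2*half*s); g=np.arange(n)/s-half
    Y,X=np.meshgrid(c[1]-g,c[0]-g)
    uv=proj(p,np.c_[X.ravel(),Y.ravel(),0*X.ravel()+z]).astype(np.float32)
    return cv2.remap(p["img"],uv[:,0].reshape(n,n),uv[:,1].reshape(n,n),cv2.INTER_CUBIC)
E
python3 - <<'E'
from h import *
s=readout.state(); print(s["eef_pos"],s["tcp_rot"],s["joints"])
p=eyes.read_camera("wrist")
for d in eyes.cut_out(p,"dial_grip"): print(d["score"],d["uv"],d["mask"].sum(),atz(p,d["uv"],61))
a=rect(p,(586,381),72,60,3.3); b=rect(p,(586,381),36,60,3.3)
im=np.hstack([a,b]);print(im.shape)
hsv=cv2.cvtColor(b,cv2.COLOR_RGB2HSV); m=(hsv[...,0]>45)&(hsv[...,0]<85)&(hsv[...,1]>100)
v,u=np.nonzero(m); print("green",m.sum(), 586+60-v.mean()/3.3, 381+60-u.mean()/3.3)
cv2.imwrite("pics/dial1.png",im[:,:,::-1])
E
```

```text
[585.2474037  380.6994064  234.25575548] [ 3.14098897e+00 -7.80940014e-04 -1.96803753e+00] [ 4.82204805e-01  5.83770938e-01  1.33374377e+00 -3.49034495e-05
  1.22506447e+00 -2.26213457e+00]
0.91 [312.9, 219.9] 2330 [589.02958572 379.00295129  61.        ]
(396, 792, 3)
green 348 623.7925809822361 365.47492163009406
```

View pics/dial1.png

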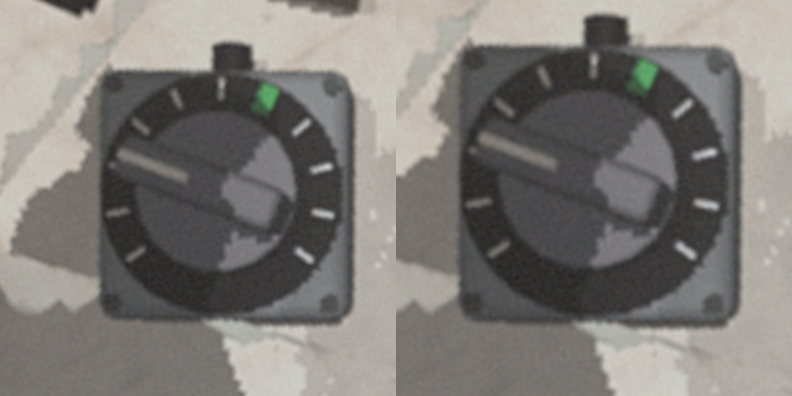

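The rectified view shows the bar centre at about (590.5, 381) mm with the pointer at 69.5° world, and the green mark at −26°. The dial needs about 95° clockwise. Gripping the dial bar.

Call:
{"op": "move_arm", "data": {"plan": [[[0,0,-2.3],[-0.0024,-0.0047,0.05],-0.2],[[0,0,-2.3],[-0.0024,-0.0047,0.1],-0.2],[[0,0,-2.3],[-0.0024,-0.0047,0.15],-0.2],[[0,0,-2.3],[-0.0024,-0.0047,0.174],-0.2],[[0,0,-2.3],[-0.0024,-0.0047,0.174],-0.2]]}}

```text
t: 36.58
eef_pos: [589.8, 380.7, 59.0]
tcp_rot: [3.139, -0.003, -1.929]
ft_force: [-0.2, 0.5, 0.3]
opening: 0.397
grip_force: 0.0
```

Call:
{"op": "move_arm", "data": {"plan": [[[0,0,0],[0,0,0.007],-0.2],[[0,0,0],[0,0,0.013],-0.2],[[0,0,0],[0,0,0.013],-0.2]]}}

```text
t: 36.95
eef_pos: [590.7, 381.2, 48.3]
tcp_rot: [-3.141, 0.0, -1.927]
ft_force: [-0.7, -0.4, 0.3]
opening: 0.402
grip_force: 0.0
```

Call:
{"op": "move_arm", "data": {"plan": [[[0,0,0],[0,0,0],-1],[[0,0,0],[0,0,0],-1],[[0,0,0],[0,0,0],-1],[[0,0,0],[0,0,0],-1]]}}

```text
t: 37.45
eef_pos: [590.6, 381.2, 48.3]
tcp_rot: [3.142, 0.0, -1.927]
ft_force: [-1.0, 0.3, 1.1]
opening: 0.144
grip_force: 30.0
```

Call:
{"op": "move_arm", "data": {"plan": [[[0,0,10],[0,0,0],-1],[[0,0,20],[0,0,0],-1],[[0,0,30],[0,0,0],-1],[[0,0,40],[0,0,0],-1],[[0,0,50],[0,0,0],-1]]}}

```text
t: 38.08
eef_pos: [590.2, 381.6, 48.3]
tcp_rot: [3.141, -0.0, -2.805]
ft_force: [-4.3, 2.1, 2.9]
opening: 0.142
grip_force: 30.0
```

Call:
{"op": "move_arm", "data": {"plan": [[[0,0,10],[0,0,0],-1],[[0,0,20],[0,0,0],-1],[[0,0,30],[0,0,0],-1],[[0,0,40],[0,0,0],-1],[[0,0,45],[0,0,0],-1]]}}

```text
t: 38.7
eef_pos: [590.3, 382.1, 48.3]
tcp_rot: [3.141, -0.001, 2.694]
ft_force: [-2.5, 5.0, 0.9]
opening: 0.147
grip_force: 30.0
```

Call:
{"op": "move_arm", "data": {"plan": [[[0,0,0],[0,0,0],-0.2],[[0,0,0],[0,0,0],-0.2],[[0,0,0],[0,0,0],-0.2],[[0,0,0],[0,0,-0.05],-0.2],[[0,0,0],[0,0,-0.1],-0.2]]}}

```text
t: 39.33
eef_pos: [590.5, 380.9, 148.8]
tcp_rot: [-3.14, -0.001, 2.699]
ft_force: [0.1, 0.4, 0.3]
opening: 0.4
grip_force: 0.0
```

Call:
{"op": "move_arm", "data": {"plan": [[[0,0,0],[0,0,-0.05],-0.2],[[0,0,0],[0,0,-0.09],-0.2],[[0,0,0],[0,0,-0.09],-0.2]]}}

```text
t: 39.7
eef_pos: [591.6, 381.5, 241.8]
tcp_rot: [3.137, 0.004, 2.699]
ft_force: [-0.0, 0.3, -0.4]
opening: 0.396
grip_force: 0.0
```

Run:
```python
from h import *
s=readout.state(); print(s["eef_pos"],s["tcp_rot"])
p=eyes.read_camera("wrist")
c=(590.6,381.2); S=4
a=rect(p,c,72,50,S); b=rect(p,c,36,50,S)
hsv=cv2.cvtColor(b,cv2.COLOR_RGB2HSV); m=(hsv[...,0]>45)&(hsv[...,0]<85)&(hsv[...,1]>100)
v,u=np.nonzero(m); print("green ang",m.sum(),np.degrees(np.arctan2(50-u.mean()/S,50-v.mean()/S)))
# dial grip mask principal axis
for d in eyes.cut_out(p,"dial_grip")[:2]: print(d["score"],d["uv"])
# pointer: bright pixels within r<26mm of the axis on the z=72 plane, one side
g=cv2.cvtColor(a,cv2.COLOR_RGB2GRAY).astype(int); n=g.shape[0]
V,U=np.mgrid[:n,:n]; X=50-V/S; Y=50-U/S; r=np.hypot(X,Y); A=np.degrees(np.arctan2(Y,X))
for lo in range(-70,30,4):
    k=(r>10)&(r<24)&(A>=lo)&(A<lo+4); print(lo+2,int(np.median(g[k])),int(g[k].max()),end=" | ")
cv2.imwrite("pics/dial2.png",np.hstack([a,b])[:,:,::-1])
t=eyes.read_camera("top"); pads(t)
for q in eyes.cut_out(t,"jar1"):
    w=atz(t,q["uv"],105)[:2]
    if np.hypot(w[0]-596,w[1]-183)<90: print(q["score"],fitjar(t,q["mask"],w,43))
```

```text
[591.61680906 381.52410428 241.79092777] [3.13699309 0.00374351 2.6986047 ]
green ang 83 -24.560133838327335
0.92 [315.7, 212.8]
-68 105 129 | -64 95 129 | -60 116 176 | -56 108 175 | -52 88 126 | -48 77 120 | -44 87 123 | -40 110 123 | -36 120 141 | -32 129 175 | -28 184 206 | -24 211 216 | -20 183 210 | -16 118 197 | -12 109 163 | -8 100 133 | -4 83 115 | 0 85 110 | 4 86 124 | 8 101 179 | 12 91 164 | 16 80 125 | 20 91 125 | 24 101 125 | 28 111 123 | [157.1  69.9] 71 [866.7 638.5  51. ] ell [155.6  70.2] [866.  641.5  51. ]
[390.7 173.3] 455 [643.9 153.7  51. ] ell [390.7 173.3] [643.9 153.7  51. ]
[309.1 356.7] 128 [275.1 318.3  51. ] ell [309.6 357.1] [274.4 317.4  51. ]
0.7 (array([548.1, 156.7]), np.float64(0.701))
0.53 (array([595.5, 234.8]), np.float64(0.296))
0.49 (array([641. , 148.6]), np.float64(0.222))
```

View pics/dial2.png

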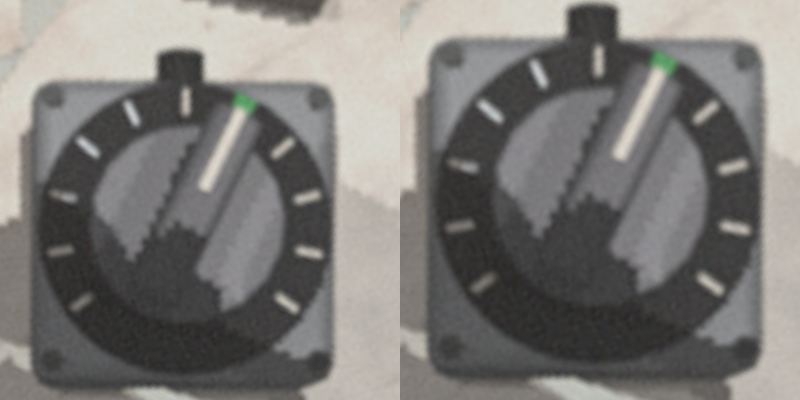

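The pointer line runs from (205,187) to (243,108), about 26° right of up, straight at the green mark. The robot is clear of everything, so I'm handing in.

```bash
python3 -c "
from h import *
print(env.job_done())"
```

```text
the job is handed in; nothing more can be done
None
```

I've handed the job in, and it gave no verdict back: both jars present are pressed home in cups, the carousel is at the running station with the plunger dropped in, the dial points at the green mark, and the arm never went to the chisel or the tape.

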